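Find the hidden probe port of a holding box by feel

TASK

Take the thermometer probe out of its orange stand, set its tip on the red cover plate of the steel holding box just inside one of the two white pointers, and slide it under light pressure, without lifting it, along the straight line towards the other pointer until it drops into the hidden spring-shut port. Then push it fully home so that its collar rests on the plate, and let go, leaving it standing upright there. Press gently: the plate floats on soft springs and must never be pushed 10 mm down; do not disturb the kettle, strainer, bowl and jar.

Things in the scene. Friction and masses are not known exactly. Their poses are not given: they have to be found in the camera images.
- probe_grip (a point): Centre of the handle of the loose thermometer probe (about 130 g, standing upright in the stand at the start). Handle: black block 26 mm along its x, 22 mm along its y, 56 mm tall; a white cap 21 mm across adds 6 mm on top. A steel collar 32 mm across, 6 mm thick, lies under the handle, its underside 34 mm below this point. z points up along the probe.
- probe_tip (a point): Lower end of the probe's steel shaft, on its axis, 74 mm below the handle's centre; same axes. The shaft is 9 mm in diameter and reaches 40 mm below the collar's underside; its end is flat 6 mm across with a bevel 2.5 mm high.
- stand_top (a point): Centre of the top face of the fixed orange wooden stand, a block 80 x 80 mm, 60 mm high, with an upright hole 15 mm wide and 52 mm deep at this point, in which the probe stands with its collar on the block.
- window (a point): Centre of the window (130 mm along y, 50 mm along x) in the lid of the fixed steel holding box (290 mm along y, 180 mm along x, 89 mm high), on the upper face of the plain red cover plate seen in it, 85 mm above the work surface and 4 mm below the frame's top. White triangular pointers on the frame at its two ends mark the search line, along y through this point. z is up.
- cover (a joint): How far the red cover plate is pressed down, m (0 at rest, stop at 0.014). It floats on springs: starts to sink at about 0.5 N, then 0.6 N per mm; it does not move sideways and rises again by itself.
- shutter (a joint): How far the hidden port's shutter is pushed in, m (0 shut and flush, about 0.040 with the probe home). The port, a hole 16 mm along the line and 18 mm across, lies on the search line anywhere within 34 mm of the window's centre. Its shutter is as red as the plate, gives way at 0.4 to 0.8 N, lets the tip in 46 mm; the probe's own weight holds it down.
- kettle: Aluminium kettle (1.6 kg, 180 mm across, 220 mm tall with its black bail handle) on the low orange slatted rack; origin at the centre of its underside. Bystander.
- strainer: Stainless strainer, 120 mm across, 45 mm high, with a 70 mm handle, on the work surface to the robot's right; origin at the centre of its underside. Bystander.
- bowl: White porcelain bowl with blue dragons, 136 mm across, 60 mm high, on the orange rack; origin at the centre of its underside. Bystander.
- jar: Glass jar with a steel cap, 72 mm across, 110 mm high, beyond the stand; origin at the centre of its underside. Bystander.
There are look-alikes about, which are no part of the job. Of the things like the part that bears probe_grip, leave any that is pink or yellow; of the rest the smaller one is meant.

How it is judged:
By the outcome, as a careful person would: the job done as asked, in the order asked, and still so for the second after the job is handed in, with the robot touching nothing.
It also fails if it takes over 64 s, if anything falls off the work surface, if the arm or the gripper's body presses on something with over 40 N, if the wrist force passes 120 N, or if a joint passes its speed limit or range.

ROBOT

A 6-joint arm with a two-finger parallel gripper is mounted at the origin on the work surface. World frame = base frame: x ahead of the robot, y to its left, z up, the work surface at z = 0. Lengths are in m, angles in rad, forces in N, time in s.
With the tool pointing down it reaches from about 0.3 to 0.95 m from the base axis. Payload 3.1 kg.
Tool frame: the origin (TCP) lies between the finger pads; the fingertips stand 14 mm ahead of it and the grasp point (between the pads) lies 5 mm behind it; z points along the fingers, x is the direction in which the jaws open and shut, and the axes are right-handed (so a half turn about z gives the same grasp; the last joint's range is limited). The gripper opens to 85 mm and grips with 20 to 120 N. Pads are 22 mm wide; open, the fingers measure 114 mm over their backs; the gripper's body (76 mm by 85 mm) begins 54 mm behind the grasp point. The pads swing forward as they close: fully open they stand 13 mm farther back than shut.
Start: joints at [-1.417, 0.308, 1.634, -0, 1.2, -0.07], TCP at [0.139, -0.609, 0.245] pointing down, gripper open.
Joint ranges: [-3.06, 3.06], [-0.79, 1.96], [0.05, 2.63], [-1.19, 4.34], [0.05, 2.64], [-2.94, 2.94]. Speed limits (rad/s): [2.79, 2.79, 3.14, 3.14, 3.14, 3.14].

INTERFACE

Orientations are given as a unit quaternion [w, x, y, z].
In Python, from bench import * gives the robot as it stands. The module is installed in compiled form; this text tells all that it offers.
- The arm moves only by the tool step_arm, never from a script. Its argument "deltas" is a list of rows, each a list of 6 numbers: the shift along the tool's x, y, z in m, then the turn, a rotation vector about the tool's x, y, z in rad. In form: [[x, y, z, wx, wy, wz], ...]. A call has exactly 10 rows; each row shifts and turns the pose as measured when the row begins, along the tool's axes as they then stand; what a row does not reach is not made up. A row lasts 1/10 s, in which the tool goes at most 50 mm and 8.59 degrees, less where a joint would pass 70% of its speed; a pose out of reach is approached as far as the arm can. A call is refused whole if a number of a shift passes 0.05 or a number of a turn 0.15, either way. A call with a gripper value outside its range is refused whole. "hand" is the opening, from 0 (shut) to 1 (fully open), set as the call begins (left out, the last holds). The fingers move at their own pace and stop on an object; "newtons" is the grip in N (left out, the last holds). Time passes only in rows, so rows that do not move let the fingers close, or fill a call up. It gives the time, the measured TCP pose, the force and the opening at its end, in the units of the state.
- get_obs(): the state, without advancing time (a new reading comes with each control period).
- snapshot(name): name is "scene" or "top" or "wrist"; returns (picture, depth): 480x640x3 uint8, red, green, blue; 480x640 float32, m along the optical axis (not along the pixel's ray), 0 where there is no reading.
- get_calibration(name): a dict with "fx", "fy", "cx", "cy" (pixels), "dist_coeffs" ([k1, k2, p1, p2, k3] as OpenCV has them; the pictures are not rectified), "eye" and "orientation" of the camera in the world. Camera axes: x right, y down, z forward; pixel columns grow to the right and rows downward; lengths in m; the calibration is good to about 2 mm. A picture is of the moment at which its call begins: read the wrist's pose just before it. get_calibration takes no time and is no camera call; for the wrist camera it gives the pose at the moment of the call.
- hand_in(): hands the job in, once; it reports no verdict.
Trained networks look in the newest picture that a camera, given by its name, has taken for a name from the list of things; names that differ only in an ending like _2 or _b are one class to them, and where a whole thing is asked for, a point or a joint stands for the part that bears it (a point fixed in the world has none). Each returns a list of dicts, best first, with "p" (0 to 1); they miss things now and then, are a little off and sometimes report something else, mostly with a low value. They report only what shows in the picture. A call takes as long as a camera call. They do not tell look-alikes from the thing itself.
- regions_of(camera, thing): "mask" (480x640 bool, what is visible of it) and "position" ([column, row] in pixels, amid what is visible of it).
- pinpoint(camera, thing): "position" ([column, row] in pixels: a listed point, or the origin of a listed thing).
The state is a dict: "clock": time; "joint_positions": joint angles; "qvel": joint speeds; "effort": joint torques, N m; "tcp_pos": TCP position; "ee_rot": TCP orientation; "ft_force": force on the tool from outside, world axes, zero at the start; "wrist_torque": the same for the moment, N m; "finger_gap": finger opening in m.
Only numpy, scipy, OpenCV 4.12 (cv2) and the standard library are available. Lean on these libraries where they do the work, as an engineer would, in place of code of your own. Each camera call takes 0.05 s, during which the arm holds its last target. There are 200 camera calls.

## Working session

There is one attempt and no reset: what is moved stays moved. The work goes in short steps, Python scripts to look and compute and a tool call to move; the robot and the scene stay as the last step left them, time stands still between calls to the robot, and variables do not carry over. Pictures are saved under pics/ and viewed, about 8 in all and at most 12, crops included, and the job is handed in when it is done.

Besides the shell and the picture viewer there is one more tool, called after "Call:" as name(argument=value, ...) on one line, values as JSON. step_arm: Moves the arm, as the interface text tells. Its arguments: {"type":"object","properties":{"deltas":{"type":"array","items":{"type":"array","items":{"type":"number"}}},"hand":{"type":"number"},"newtons":{"type":"number"}},"required":["deltas"]}

```bash
mkdir -p pics
cat > h.py <<'E'
from bench import *
import numpy as np, cv2
from scipy.spatial.transform import Rotation as R
def cam(n):
    c=get_calibration(n); K=np.array([[c['fx'],0,c['cx']],[0,c['fy'],c['cy']],[0,0,1.]])
    q=np.array(c['orientation'],float)
    M=R.from_quat(q[[1,2,3,0]]).as_matrix() if q.size==4 else q
    return K,np.array(c['dist_coeffs'],float),np.array(c['eye']),M
def ray(n,uv):
    K,d,e,M=cam(n); p=cv2.undistortPoints(np.array([[uv]],float),K,d)[0,0]
    return e,M@np.array([p[0],p[1],1.])
def onz(n,uv,z):
    e,r=ray(n,uv); return e+r*(z-e[2])/r[2]
def pix(n,P):
    K,d,e,M=cam(n); rv=cv2.Rodrigues(M.T)[0]
    return cv2.projectPoints(np.atleast_2d(np.array(P,float)),rv,-M.T@e,K,d)[0][:,0]
def bydepth(n,uv,D):
    e,r=ray(n,uv); return e+r*D[int(round(uv[1])),int(round(uv[0]))]
def save(f,im): cv2.imwrite('pics/'+f,im[:,:,::-1])
E
python3 - <<'E'
from h import *
np.set_printoptions(precision=4,suppress=True)
for n in ['scene','top']:
    im,D=snapshot(n); save(n+'0.png',im); print(n,cam(n)[2])
    for t in ['probe_grip','probe_tip','stand_top','window']:
        for d in pinpoint(n,t): 
            print(t,round(d['p'],2),np.round(d['position'],1),bydepth(n,d['position'],D))
    for d in regions_of(n,'probe_grip'): print('reg',round(d['p'],2),d['position'],d['mask'].sum())
print(get_obs())
E
```

```text
scene [ 1.4075 -0.808   0.8805]
probe_grip 0.92 [160.3 291.5] [ 0.5162 -0.3876  0.1189]
probe_grip 0.8 [190.7 307.1] [ 0.5916 -0.3671  0.113 ]
probe_grip 0.7 [202.2 267.3] [ 0.4637 -0.2549  0.0813]
probe_grip 0.59 [220.9 288.2] [ 0.5649 -0.2773  0.0941]
probe_tip 0.95 [167.6 333.1] [ 0.5076 -0.3853 -0.0003]
probe_tip 0.93 [225.5 309.1] [ 0.5867 -0.2861  0.0565]
probe_tip 0.84 [205.  294.6] [ 0.5216 -0.2911  0.0593]
probe_tip 0.68 [195.1 343.3] [ 0.5817 -0.3651  0.0086]
stand_top 0.77 [225.2 295.3] [ 0.5657 -0.2695  0.0713]
window 0.98 [347.8 210. ] [0.5228 0.1427 0.084 ]
window 0.28 [438.5 172.1] [0.5694 0.4521 0.094 ]
reg 0.96 [205.4, 267.3] 436
reg 0.92 [165.2, 296.7] 972
reg 0.87 [193.1, 310.6] 810
reg 0.79 [220.0, 288.9] 388
top [0.3537 0.0414 1.2202]
probe_grip 0.71 [502.3 251.3] [ 0.4959 -0.3623  0.1554]
probe_grip 0.67 [490.5 217.9] [ 0.576  -0.3506  0.1319]
probe_tip 0.94 [483.6 256.2] [ 0.5052 -0.3721  0.0012]
stand_top 0.7 [445.8 234.9] [ 0.5448 -0.2547  0.0974]
window 0.82 [281. 246.] [0.5284 0.1281 0.085 ]
reg 0.97 [502.5, 250.8] 451
reg 0.78 [445.5, 274.7] 199
reg 0.58 [448.2, 229.7] 219
reg 0.58 [488.4, 220.6] 437
{'clock': 0.6, 'joint_positions': array([-1.4166,  0.3081,  1.6338,  0.0001,  1.1997, -0.0697]), 'qvel': array([-0.0003, -0.0007, -0.0007,  0.0005,  0.0025, -0.    ]), 'effort': array([  0.0002, -41.4985, -27.6894,  -0.0001,   0.0013,   0.    ]), 'tcp_pos': array([ 0.1387, -0.6094,  0.2453]), 'ee_rot': array([-0.    ,  0.7817, -0.6237,  0.    ]), 'ft_force': array([0.6901, 0.2649, 0.1162]), 'wrist_torque': array([-0.0209, -0.0189, -0.0314]), 'finger_gap': 0.08540573571357438}
```

View pics/scene0.png

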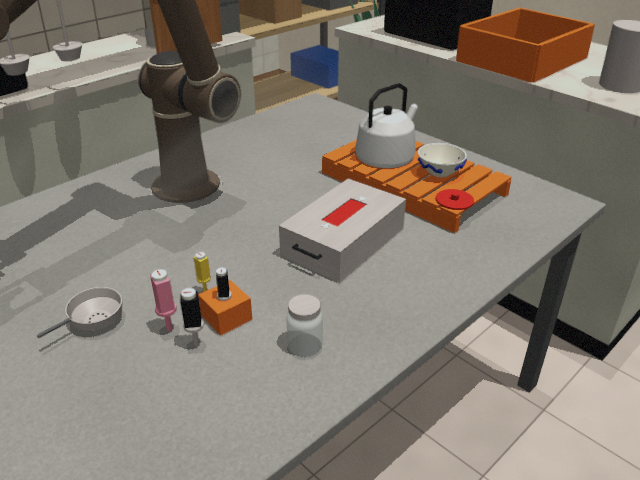

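View pics/top0.png

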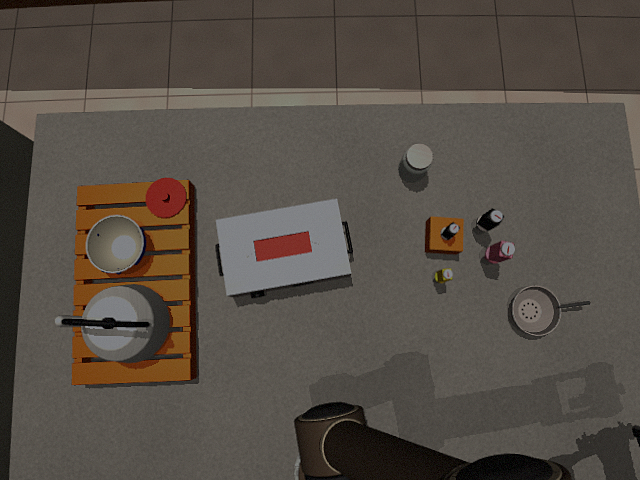

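Run:
```python
from h import *
a=cv2.imread('pics/scene0.png')[230:370,120:270]; b=cv2.imread('pics/top0.png')[190:310,410:530]
a=cv2.resize(a,(640,597),interpolation=3)[:, :400+0] if 0 else cv2.resize(a,(400,373),interpolation=3)
b=cv2.resize(b,(373,373),interpolation=3); cv2.imwrite('pics/crop0.png',np.hstack([a,b]))
```

```text
(no output)
```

View pics/crop0.png

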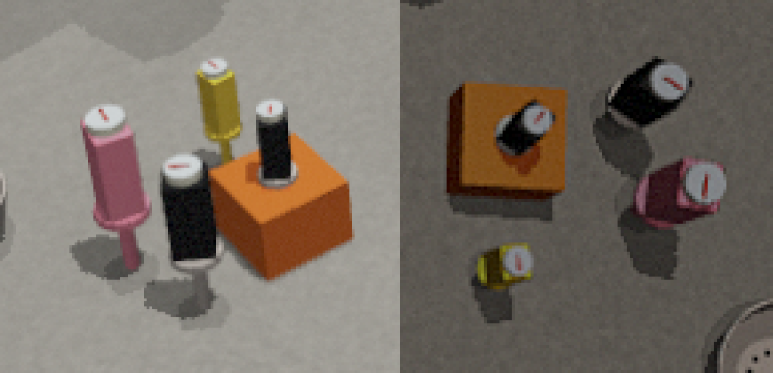

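Look-alikes (scene picture): pink probe (165,292), yellow probe (202,267), large black probe (191,308) and small black probe in the orange stand (222,285). I choose the small black one, standing in the stand. In the top picture the stand is at (445,235) and the red window at (282,246), with the box turned a few degrees.

Run:
```python
from h import *
np.set_printoptions(precision=4,suppress=True)
o=get_obs();q=o['ee_rot'];T=R.from_quat(q[[1,2,3,0]]).as_matrix()
K,d,e,M=cam('wrist'); print('cam in tool',T.T@(e-o['tcp_pos']),'\n',T.T@M,K[0,0])
im,D=snapshot('top')
hsv=cv2.cvtColor(im,cv2.COLOR_RGB2HSV)
m=((hsv[...,0]<6)|(hsv[...,0]>174))&(hsv[...,1]>150)&(hsv[...,2]>60)
m=m.astype(np.uint8); m[:,:205]=0; m[:220]=0; m[290:]=0; m[:,360:]=0
ys,xs=np.nonzero(m)
P=np.array([onz('top',(x,y),.085)[:2] for x,y in zip(xs,ys)])
r=cv2.minAreaRect((P*1000).astype(np.float32)); print('window',r)
print('cap', onz('top',(453.5,229.5),.128),'scene cap',onz('scene',(221.5,271),.128))
print(T.T@(np.array([.555,-.27,.36])-o['tcp_pos']))
```

```text
cam in tool [-0.0011 -0.0672 -0.1276] 
 [[ 1.      0.0006  0.0002]
 [-0.0006  0.9646  0.2637]
 [-0.     -0.2637  0.9646]] 347.4325722764793
window ((528.4657592773438, 124.804931640625), (47.778480529785156, 128.57789611816406), 9.037308692932129)
cap [ 0.5516 -0.265   0.128 ] scene cap [ 0.5568 -0.2659  0.128 ]
[-0.2386 -0.4812 -0.1147]
```

Call:
step_arm(deltas=[[-0.02,-0.04,-0.01,0,0,0],[-0.02,-0.04,-0.01,0,0,0],[-0.02,-0.04,-0.01,0,0,0],[-0.02,-0.04,-0.01,0,0,0],[-0.02,-0.04,0,0,0,0],[-0.02,-0.04,0,0,0,0],[-0.02,-0.04,0,0,0,0],[-0.02,-0.04,0,0,0,0],[-0.02,-0.04,0,0,0,0],[-0.02,-0.04,0,0,0,0]], hand=1)

```text
clock: 1.65
tcp_pos: [0.4937, -0.3222, 0.2885]
ee_rot: [0.002, 0.778, -0.629, 0.004]
ft_force: [0.5, -0.9, -0.3]
finger_gap: 0.0854
```

Call:
step_arm(deltas=[[-0.014,-0.024,0.003,0,0,0],[-0.014,-0.024,0.003,0,0,0],[-0.013,-0.023,0.003,0,0,0],[0,0,0,0,0,0],[0,0,0,0,0,0],[0,0,0,0,0,0],[0,0,0,0,0,0],[0,0,0,0,0,0],[0,0,0,0,0,0],[0,0,0,0,0,0]])

```text
clock: 2.65
tcp_pos: [0.5591, -0.2628, 0.2805]
ee_rot: [0.001, 0.779, -0.627, 0.005]
ft_force: [-0.2, 0.1, -0.2]
finger_gap: 0.085
```

Run:
```python
from h import *
np.set_printoptions(precision=4,suppress=True)
o=get_obs();print(o['tcp_pos'],o['ee_rot'],o['ft_force'])
im,D=snapshot('wrist');save('w1.png',im);np.save('w1.npy',D)
for t,z in [('probe_grip',.094),('stand_top',.06)]:
    for d in pinpoint('wrist',t): print(t,round(d['p'],2),d['position'],onz('wrist',d['position'],z))
for d in regions_of('wrist','probe_grip'):
    print(round(d['p'],2),d['position'],d['mask'].sum())
print(pix('wrist',[[.554,-.266,.128],[.554,-.266,.06]]))
```

```text
[ 0.5591 -0.2628  0.2805] [ 0.0014  0.7792 -0.6268  0.0055] [-0.1716  0.1262 -0.1644]
probe_grip 0.9 [291.1, 310.7] [ 0.4645 -0.2504  0.094 ]
probe_grip 0.9 [427.1, 301.3] [ 0.5026 -0.3797  0.094 ]
probe_grip 0.86 [434.0, 219.1] [ 0.5834 -0.3619  0.094 ]
probe_grip 0.7 [322.9, 227.3] [ 0.5539 -0.2631  0.094 ]
stand_top 0.69 [327.1, 216.1] [ 0.5588 -0.2664  0.06  ]
0.94 [433.5, 221.7] 2452
0.83 [326.7, 226.0] 1221
0.83 [416.6, 294.2] 2031
0.63 [291.0, 307.7] 1125
[[326.8815 237.2546]
 [325.7811 220.5681]]
```

View pics/w1.png

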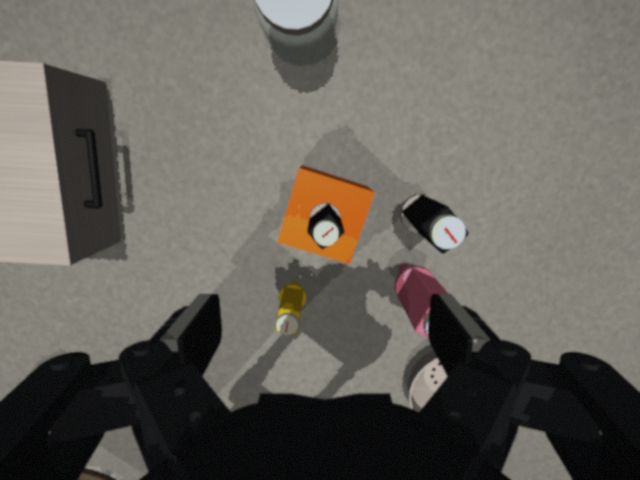

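The wrist picture shows the stand at (327,216) with the small black probe's cap at (325,232), the large black at (434,220), pink at (417,295) and yellow at (291,308). I'll check the handle's yaw in a close crop.

Run:
```python
from h import *
np.set_printoptions(precision=4,suppress=True)
im=cv2.imread('pics/w1.png')
c=cv2.resize(im[155:275,265:385],(600,600),interpolation=2)
cv2.imwrite('pics/w1c.png',(255*(c/255.)**.5).astype(np.uint8))
rgb=im[:,:,::-1]; hsv=cv2.cvtColor(im,cv2.COLOR_BGR2HSV)
m=((hsv[...,0]<18)&(hsv[...,1]>140)); m[:150]=0;m[280:]=0;m[:,:260]=0;m[:,390:]=0
ys,xs=np.nonzero(m);P=np.array([onz('wrist',(x,y),.06)[:2] for x,y in zip(xs,ys)])
print('stand',cv2.minAreaRect((P*1000).astype(np.float32)))
# white cap centroid
w=(hsv[...,1]<60)&(hsv[...,2]>130); w[:215]=0;w[250:]=0;w[:,:305]=0;w[:,345:]=0
ys,xs=np.nonzero(w); print('cap',xs.mean(),ys.mean(),len(xs),onz('wrist',((xs.min()+xs.max())/2,(ys.min()+ys.max())/2),.128))
r=(hsv[...,1]>90)&((hsv[...,0]<8)|(hsv[...,0]>170)); r[:222]=0;r[243:]=0;r[:,:314]=0;r[:,338:]=0
ys,xs=np.nonzero(r);Q=np.array([onz('wrist',(x,y),.128)[:2] for x,y in zip(xs,ys)])
v=np.linalg.svd(Q-Q.mean(0))[2][0]; print('mark yaw',np.degrees(np.arctan2(v[1],v[0])),len(Q))
```

```text
Traceback (most recent call last):
  File "h.py", line 13, in onz
    e,r=ray(n,uv); return e+r*(z-e[2])/r[2]
        ~~~^^^^^^
  File "h.py", line 10, in ray
    K,d,e,M=cam(n); p=cv2.undistortPoints(np.array([[uv]],float),K,d)[0,0]
            ~~~^^^
  File "h.py", line 5, in cam
    c=get_calibration(n); K=np.array([[c['fx'],0,c['cx']],[0,c['fy'],c['cy']],[0,0,1.]])
ValueError: time passes only in moves, steps and waits
```

View pics/w1c.png

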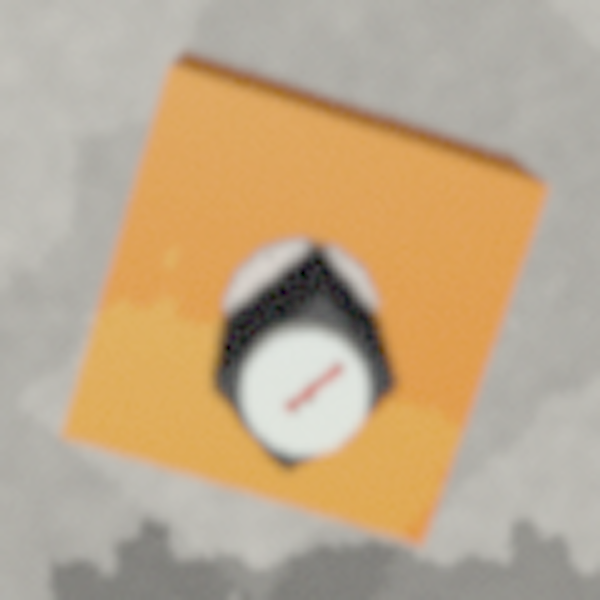

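Crop: the handle top's corners at (217,383), (290,467), (393,383) put the handle's long side (x, along the red mark) about 39° up-right in the picture. It is the small black probe on the orange stand, as wanted.

```bash
sed -i 's/^def cam(n)/import functools\n@functools.lru_cache(None)\ndef cam(n)/' h.py
python3 - <<'E'
from h import *
np.set_printoptions(precision=4,suppress=True)
im=cv2.imread('pics/w1.png'); hsv=cv2.cvtColor(im,cv2.COLOR_BGR2HSV)
m=((hsv[...,0]<18)&(hsv[...,1]>140)&(hsv[...,2]>130)); m[:150]=0;m[280:]=0;m[:,:260]=0;m[:,390:]=0
ys,xs=np.nonzero(m);P=np.array([onz('wrist',(x,y),.06)[:2] for x,y in zip(xs,ys)])
print('stand',cv2.minAreaRect((P*1000).astype(np.float32)))
f=lambda x,y:(265+x/5-.5+.1,155+y/5-.5+.1)
C=[onz('wrist',f(*p),.122) for p in [(217,383),(290,467),(393,383)]]
print(C,'centre',(C[0]+C[2])/2, 'cap',onz('wrist',f(306,392),.128))
print([np.linalg.norm(C[i]-C[i+1]) for i in (0,1)])
v=C[2]-C[1];u=C[1]-C[0];print(np.degrees(np.arctan2(v[1],v[0])),np.degrees(np.arctan2(u[1],u[0])))
o=get_obs();T=R.from_quat(o['ee_rot'][[1,2,3,0]]).as_matrix();print(T,o['joint_positions'])
t=T[:,0];print('toolx yaw',np.degrees(np.arctan2(t[1],t[0])))
E
```

```text
stand ((557.5071411132812, -264.15057373046875), (79.45384216308594, 80.25928497314453), 84.71939086914062)
[array([ 0.5543, -0.2497,  0.122 ]), array([ 0.5424, -0.2649,  0.122 ]), array([ 0.5606, -0.2788,  0.122 ])] centre [ 0.5574 -0.2642  0.122 ] cap [ 0.5574 -0.2643  0.128 ]
[np.float64(0.019318270546536714), np.float64(0.022902168536330914)]
-37.333215322071396 -127.82746212443789
[[ 0.2149 -0.9766  0.0066]
 [-0.9766 -0.215  -0.0088]
 [ 0.01   -0.0046 -0.9999]] [-0.5069  0.2592  1.6237 -0.0047  1.2486  0.8487]
toolx yaw -77.58741342051832
```

Call:
step_arm(deltas=[[0,0,0.012,-0.005,-0.01,-0.1],[0,0,0.012,0,0,-0.1],[0,0,0.012,0,0,-0.1],[0,0,0.012,0,0,-0.1],[0,0,0.012,0,0,-0.1],[0,0,0.012,0,0,-0.1],[0,0,0.01,0,0,-0.1],[0,0,0,0,0,0],[0,0,0,0,0,0],[0,0,0,0,0,0]])

```text
clock: 3.85
tcp_pos: [0.5609, -0.2626, 0.1972]
ee_rot: [0.0, 0.951, -0.309, 0.001]
ft_force: [0.1, 1.1, -1.1]
finger_gap: 0.0856
```

```bash
cat > st.py <<'E'
from h import *
import sys
np.set_printoptions(precision=4,suppress=True)
o=get_obs();T=R.from_quat(o['ee_rot'][[1,2,3,0]]).as_matrix()
print('t',o['clock'],'p',o['tcp_pos'],'F',o['ft_force'],'M',o['wrist_torque'],'gap',round(o['finger_gap'],4))
print('yaw',np.degrees(np.arctan2(T[1,0],T[0,0])).round(2),'level w',[round(-T[2,1]*-1,4)*-1*-1, 0], 'zdir',T[:,2],'q6',o['joint_positions'][5].round(3))
d=T.T@np.array([0,0,-1.]); print('levelling wx,wy',-d[1],d[0])
if len(sys.argv)>1:
    g=np.array([float(v) for v in sys.argv[1:4]]); print('to goal, tool axes',T.T@(g-o['tcp_pos']))
E
sed -i "s/'level w',.*, 0\], //" st.py; python3 st.py .5574 -.2642 .092
```

```text
t 3.85 p [ 0.5609 -0.2626  0.1972] F [ 0.1404  1.056  -1.132 ] M [-0.0567  0.0118 -0.0063] gap 0.0856
yaw -36.01 zdir [ 0.0018 -0.0015 -1.    ] q6 0.121
levelling wx,wy 0.00016529163708129996 -0.0023079024570991295
to goal, tool axes [-0.0022  0.0034  0.1051]
```

Call:
step_arm(deltas=[[-0.0022,0.0034,0.01,0,-0.002,0.025],[0,0,0.02,0,0,0],[0,0,0.02,0,0,0],[0,0,0.02,0,0,0],[0,0,0.015,0,0,0],[0,0,0.01,0,0,0],[0,0,0.008,0,0,0],[0,0,0,0,0,0],[0,0,0,0,0,0],[0,0,0,0,0,0]])

```text
clock: 4.85
tcp_pos: [0.56, -0.2671, 0.0937]
ee_rot: [0.001, 0.945, -0.327, 0.005]
ft_force: [0.0, -0.3, 0.8]
finger_gap: 0.0855
```

```bash
python3 st.py .5574 -.2642 .092
```

```text
t 4.85 p [ 0.56   -0.2671  0.0937] F [ 0.0149 -0.267   0.8345] M [ 0.0282 -0.0263  0.0078] gap 0.0855
yaw -38.13 zdir [ 0.0086 -0.0056 -0.9999] q6 0.151
levelling wx,wy -0.000875401961991362 -0.010240967554956217
to goal, tool axes [-0.0039 -0.0007  0.0017]
```

Call:
step_arm(deltas=[[-0.0039,-0.0007,0.0015,-0.001,-0.01,0],[0,0,0,0,0,0],[0,0,0,0,0,0],[0,0,0,0,0,0],[0,0,0,0,0,0],[0,0,0,0,0,0],[0,0,0,0,0,0],[0,0,0,0,0,0],[0,0,0,0,0,0],[0,0,0,0,0,0]])

```text
clock: 5.85
tcp_pos: [0.5589, -0.2648, 0.0949]
ee_rot: [0.0, 0.945, -0.327, 0.002]
ft_force: [0.3, -0.6, 0.3]
finger_gap: 0.0854
```

```bash
python3 st.py .5574 -.2642 .092
```

```text
t 5.85 p [ 0.5589 -0.2648  0.0949] F [ 0.3415 -0.5978  0.3225] M [-0.0356 -0.0157 -0.004 ] gap 0.0854
yaw -38.13 zdir [ 0.0038 -0.0022 -1.    ] q6 0.153
levelling wx,wy -0.0005591746829645374 -0.00433687811411824
to goal, tool axes [-0.0016  0.0005  0.0029]
```

Call:
step_arm(deltas=[[-0.0018,0.0005,0.003,-0.001,-0.005,0],[0,0,0,0,0,0],[0,0,0,0,0,0],[0,0,0,0,0,0],[0,0,0,0,0,0],[0,0,0,0,0,0],[0,0,0,0,0,0],[0,0,0,0,0,0],[0,0,0,0,0,0],[0,0,0,0,0,0]], hand=0, newtons=40)

```text
clock: 6.85
tcp_pos: [0.557, -0.264, 0.0914]
ee_rot: [0.0, 0.945, -0.327, -0.001]
ft_force: [-0.2, 0.5, -0.6]
finger_gap: 0.0253
```

```bash
python3 st.py .5574 -.2642 .092
```

```text
t 6.85 p [ 0.557  -0.264   0.0914] F [-0.2095  0.5052 -0.6453] M [ 0.0044 -0.0419 -0.0094] gap 0.0253
yaw -38.13 zdir [-0.0013  0.0003 -1.    ] q6 0.153
levelling wx,wy 0.0005707386861314306 0.0011916618032193765
to goal, tool axes [ 0.0004 -0.0001 -0.0006]
```

Call:
step_arm(deltas=[[0,0,0,0,0,0],[0,0,-0.006,0,0,0],[0,0,-0.012,0,0,0],[0,0,-0.015,0,0,0],[0,0,-0.018,0,0,0],[0,0,-0.02,0,0,0],[0,0,-0.02,0,0,0],[0,0,-0.02,0,0,0],[0,0,-0.01,0,0,0],[0,0,0,0,0,0]])

```text
clock: 7.85
tcp_pos: [0.5573, -0.2641, 0.2246]
ee_rot: [0.0, 0.945, -0.327, 0.001]
ft_force: [0.1, 0.1, -1.1]
finger_gap: 0.0254
```

```bash
python3 st.py
python3 - <<'E'
from h import *
np.set_printoptions(precision=4,suppress=True)
# pick reference window again from scene + line directions
im,D=snapshot('scene');hsv=cv2.cvtColor(im,cv2.COLOR_RGB2HSV)
m=((hsv[...,0]<6)|(hsv[...,0]>174))&(hsv[...,1]>150)&(hsv[...,2]>60)
m=m.astype(np.uint8); m[:190]=0;m[235:]=0;m[:,:310]=0;m[:,385:]=0
ys,xs=np.nonzero(m);P=np.array([onz('scene',(x,y),.085)[:2] for x,y in zip(xs,ys)])
print('win scene',cv2.minAreaRect((P*1000).astype(np.float32)))
for d in pinpoint('scene','probe_tip')[:4]: print(d['p'],d['position'])
print(pix('scene',get_obs()['tcp_pos']+[0,0,-.0714]))
E
```

```text
t 7.85 p [ 0.5573 -0.2641  0.2246] F [ 0.0655  0.0863 -1.1264] M [-0.0183 -0.0172 -0.0105] gap 0.0254
yaw -38.13 zdir [ 0.0016 -0.0013 -1.    ] q6 0.153
levelling wx,wy 1.81380140203385e-05 -0.002020978217696155
win scene ((522.5222778320312, 129.09768676757812), (45.97111129760742, 124.07848358154297), 8.9595365524292)
0.9 [170.0, 332.8]
0.81 [206.6, 295.5]
0.74 [221.2, 260.3]
0.61 [197.6, 342.8]
[[221.2519 261.3557]]
```

Call:
step_arm(deltas=[[-0.015,-0.017,0,0,0,0],[-0.025,-0.028,0,0,0,0],[-0.028,-0.031,0,0,0,0],[-0.03,-0.033,0,0,0,0],[-0.03,-0.033,0,0,0,0],[-0.028,-0.031,0,0,0,0],[-0.025,-0.028,0,0,0,0],[-0.02,-0.023,0,0,0,0],[-0.012,-0.014,0,0,0,0],[0,0,0,0,0,0]])

```text
clock: 8.95
tcp_pos: [0.5251, 0.0668, 0.2073]
ee_rot: [0.002, 0.944, -0.329, -0.014]
ft_force: [-1.0, -0.0, -1.0]
finger_gap: 0.0254
```

Call:
step_arm(deltas=[[0,0,0,0,0,0],[0,0,0,0,0,0],[0,0,0,0,0,0],[0,0,0,0,0,0],[0,0,0,0,0,0],[0,0,0,0,0,0],[0,0,0,0,0,0],[0,0,0,0,0,0],[0,0,0,0,0,0],[0,0,0,0,0,0]])

```text
clock: 9.95
tcp_pos: [0.524, 0.0622, 0.2049]
ee_rot: [0.004, 0.943, -0.331, -0.016]
ft_force: [-0.7, -0.1, -1.8]
finger_gap: 0.0255
```

```bash
python3 st.py .535 .0717 .18
python3 - <<'E'
from h import *
np.set_printoptions(precision=4,suppress=True)
im,D=snapshot('wrist');save('w2.png',im);hsv=cv2.cvtColor(im,cv2.COLOR_RGB2HSV)
m=(((hsv[...,0]<6)|(hsv[...,0]>174))&(hsv[...,1]>150)&(hsv[...,2]>60)).astype(np.uint8)
n,l,s,c=cv2.connectedComponentsWithStats(m); print(s[1:][s[1:,4]>100])
k=1+np.argmax(s[1:,4]);ys,xs=np.nonzero(l==k);P=np.array([onz('wrist',(x,y),.085)[:2] for x,y in zip(xs,ys)])
print('win',cv2.minAreaRect((P*1000).astype(np.float32)))
for t in ['window','probe_tip']:
    for d in pinpoint('wrist',t): print(t,d['p'],d['position'],onz('wrist',d['position'],.085))
print('tip predicted',pix('wrist',get_obs()['tcp_pos']+[0,0,-.0714]))
E
```

```text
t 9.95 p [0.524  0.0622 0.2049] F [-0.6855 -0.0794 -1.7664] M [-0.0242 -0.0036 -0.0041] gap 0.0255
yaw -38.68 zdir [-0.0324  0.0024 -0.9995] q6 0.707
levelling wx,wy 0.01836438004159853 0.026787963740466377
to goal, tool axes [ 0.0033 -0.0147  0.0246]
[[  184    69   185   180 13257]
 [  313   377    37     3   111]]
win ((529.1124877929688, 126.29425048828125), (48.968238830566406, 129.73110961914062), 9.198848724365234)
probe_tip 0.68 [327.1, 263.7] [0.51   0.0473 0.085 ]
tip predicted [[328.3681 259.7086]]
```

View pics/w2.png

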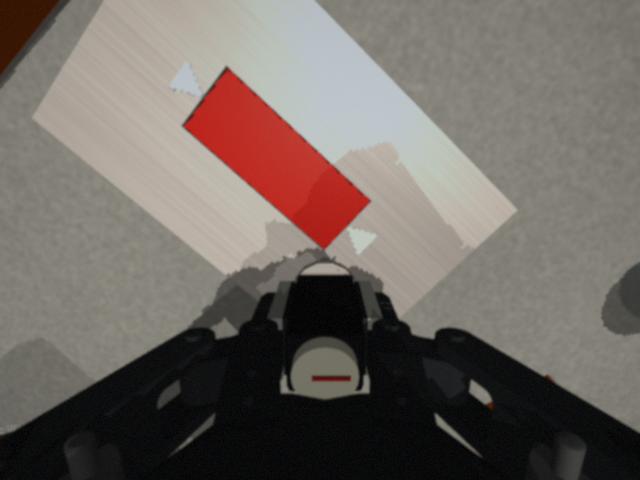

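The picture shows the red window clear of the pointers at (361,238) and (185,80); measured centre is (0.5291, 0.1263), yaw 9.2°. The probe is held squarely, but the tool has tilted about 1.9°, so I'm levelling it while moving to the start point.

Call:
step_arm(deltas=[[0.001,-0.004,0,0.009,0.013,0.01],[0.001,-0.004,0.005,0.009,0.013,0],[0.001,-0.004,0.005,0,0,0],[0.001,-0.003,0.005,0,0,0],[0,0,0.005,0,0,0],[0,0,0,0,0,0],[0,0,0,0,0,0],[0,0,0,0,0,0],[0,0,0,0,0,0],[0,0,0,0,0,0]])

```text
clock: 11.1
tcp_pos: [0.5373, 0.0725, 0.1822]
ee_rot: [0.0, 0.942, -0.336, 0.0]
ft_force: [-0.3, -0.7, -0.9]
finger_gap: 0.0256
```

```bash
python3 st.py .5379 .0720 .175
```

```text
t 11.1 p [0.5373 0.0725 0.1822] F [-0.2608 -0.6883 -0.8939] M [0.0506 0.0412 0.0042] gap 0.0256
yaw -39.25 zdir [ 0.0004 -0.0002 -1.    ] q6 0.739
levelling wx,wy -9.626397939781159e-05 -0.00047208519087215436
to goal, tool axes [ 0.0008 -0.      0.0072]
```

Call:
step_arm(deltas=[[0.0005,0,0.004,0,0,0],[0,0,0.004,0,0,0],[0,0,0.004,0,0,0],[0,0,0.003,0,0,0],[0,0,0.002,0,0,0],[0,0,0.002,0,0,0],[0,0,0,0,0,0],[0,0,0,0,0,0],[0,0,0,0,0,0],[0,0,0,0,0,0]])

```text
clock: 12.1
tcp_pos: [0.5378, 0.072, 0.1617]
ee_rot: [-0.0, 0.942, -0.336, 0.0]
ft_force: [-0.3, 0.9, -1.3]
finger_gap: 0.0254
```

```bash
python3 st.py .5379 .0720 .1535
```

```text
t 12.1 p [0.5378 0.072  0.1617] F [-0.281   0.8702 -1.328 ] M [ 0.0402 -0.0659  0.0365] gap 0.0254
yaw -39.26 zdir [ 0.0009 -0.0002 -1.    ] q6 0.738
levelling wx,wy -0.0003520919652516787 -0.0008169743542349587
to goal, tool axes [ 0.0001 -0.      0.0082]
```

Call:
step_arm(deltas=[[0,0,0.002,0,0,0],[0,0,0.001,0,0,0],[0,0,0.001,0,0,0],[0,0,0.001,0,0,0],[0,0,0.001,0,0,0],[0,0,0.001,0,0,0],[0,0,0.001,0,0,0],[0,0,0,0,0,0],[0,0,0,0,0,0],[0,0,0,0,0,0]])

```text
clock: 13.1
tcp_pos: [0.5383, 0.0721, 0.1543]
ee_rot: [-0.0, 0.942, -0.336, 0.001]
ft_force: [-1.0, 0.5, -0.1]
finger_gap: 0.0254
```

```bash
python3 st.py .5379 .0720 .1535
```

```text
t 13.1 p [0.5383 0.0721 0.1543] F [-1.0268  0.5145 -0.0574] M [-0.0211  0.1324 -0.0073] gap 0.0254
yaw -39.26 zdir [ 0.0018 -0.0002 -1.    ] q6 0.738
levelling wx,wy -0.0009978444420948918 -0.001520089145825342
to goal, tool axes [-0.0003  0.0003  0.0008]
```

Call:
step_arm(deltas=[[0,0,0.0007,0,-0.0015,0],[0,0,0.0006,0,0,0],[0,0,0,0,0,0],[0,0,0,0,0,0],[-0.0015,-0.0013,0,0,0,0],[-0.0015,-0.0013,0,0,0,0],[-0.0015,-0.0013,0,0,0,0],[0,0,0,0,0,0],[0,0,0,0,0,0],[0,0,0,0,0,0]])

```text
clock: 14.1
tcp_pos: [0.5384, 0.0778, 0.1537]
ee_rot: [-0.0, 0.942, -0.336, 0.002]
ft_force: [-0.2, -0.3, 0.7]
finger_gap: 0.0254
```

```bash
cat >> st.py <<'E'
c=np.array([.5291,.1263]);u=np.array([-.160,.987]);tip=o['tcp_pos']+T[:,2]*.0714;r=tip[:2]-c
print('tip s %.1f across %.1f depth %.1f mm'%(1e3*r@u,1e3*(r[0]*u[1]-r[1]*u[0]),1e3*(.085-tip[2])))
E
python3 st.py
```

```text
t 14.1 p [0.5384 0.0778 0.1537] F [-0.2166 -0.2581  0.6967] M [-0.2129  0.0216 -0.0182] gap 0.0254
yaw -39.21 zdir [ 0.0034 -0.0009 -1.    ] q6 0.749
levelling wx,wy -0.001481572861301394 -0.0031943937069405792
tip s -49.5 across 1.6 depth 2.7 mm
```

Call:
step_arm(deltas=[[-0.0005,0.0005,0.0004,-0.0015,-0.003,0],[-0.0016,-0.0005,0,0,0,0],[-0.0012,-0.001,0,0,0,0],[-0.0011,-0.001,0,0,0,0],[-0.0011,-0.001,0,0,0,0],[0,0,0,0,0,0],[0,0,0,0,0,0],[0,0,0,0,0,0],[0,0,0,0,0,0],[0,0,0,0,0,0]])

```text
clock: 15.1
tcp_pos: [0.5367, 0.084, 0.1536]
ee_rot: [-0.0, 0.942, -0.336, 0.001]
ft_force: [1.2, -0.7, 0.6]
finger_gap: 0.0257
```

```bash
python3 st.py
```

```text
t 15.1 p [0.5367 0.084  0.1536] F [ 1.2465 -0.653   0.5574] M [-0.2222 -0.0772  0.0038] gap 0.0257
yaw -39.21 zdir [ 0.0019 -0.0001 -1.    ] q6 0.76
levelling wx,wy -0.001107621529895813 -0.0015715440869607897
tip s -43.0 across 0.8 depth 2.8 mm
```

Call:
step_arm(deltas=[[-0.0012,-0.0004,0.0002,-0.001,-0.0015,0],[-0.0011,-0.0006,0,0,0,0],[-0.0009,-0.0008,0,0,0,0],[-0.0009,-0.0008,0,0,0,0],[-0.0009,-0.0008,0,0,0,0],[0,0,0,0,0,0],[0,0,0,0,0,0],[0,0,0,0,0,0],[0,0,0,0,0,0],[0,0,0,0,0,0]])

```text
clock: 16.1
tcp_pos: [0.5348, 0.0902, 0.1535]
ee_rot: [0.0, 0.942, -0.336, 0.0]
ft_force: [0.1, -2.2, -0.3]
finger_gap: 0.0258
```

```bash
python3 st.py
```

```text
t 16.1 p [0.5348 0.0902 0.1535] F [ 0.0689 -2.2306 -0.3225] M [-0.1737 -0.0426  0.0363] gap 0.0258
yaw -39.21 zdir [ 0.0001 -0.0001 -1.    ] q6 0.771
levelling wx,wy -1.271385952267639e-05 -0.00012913870634066014
tip s -36.5 across -0.1 depth 2.9 mm
```

Call:
step_arm(deltas=[[-0.0009,-0.0008,0.0003,0,0,0],[-0.0009,-0.0008,0,0,0,0],[-0.0009,-0.0008,0,0,0,0],[0,0,0,0,0,0],[0,0,0,0,0,0],[0,0,0,0,0,0],[0,0,0,0,0,0],[0,0,0,0,0,0],[0,0,0,0,0,0],[0,0,0,0,0,0]])

```text
clock: 17.1
tcp_pos: [0.5342, 0.094, 0.1532]
ee_rot: [0.0, 0.942, -0.336, 0.0]
ft_force: [0.5, -0.8, 0.3]
finger_gap: 0.0258
```

```bash
python3 st.py
```

```text
t 17.1 p [0.5342 0.094  0.1532] F [ 0.5209 -0.7912  0.32  ] M [-0.1838 -0.0737 -0.059 ] gap 0.0258
yaw -39.21 zdir [ 0.     -0.0003 -1.    ] q6 0.779
levelling wx,wy 0.00017993786267963776 -0.00018327881536886391
tip s -32.7 across -0.1 depth 3.2 mm
```

Call:
step_arm(deltas=[[-0.0009,-0.0008,0.0004,0,0,0],[-0.0009,-0.0008,0.0002,0,0,0],[-0.0009,-0.0008,0,0,0,0],[-0.0009,-0.0008,0,0,0,0],[0,0,0,0,0,0],[0,0,0,0,0,0],[0,0,0,0,0,0],[0,0,0,0,0,0],[0,0,0,0,0,0],[0,0,0,0,0,0]])

```text
clock: 18.1
tcp_pos: [0.5315, 0.1002, 0.1507]
ee_rot: [-0.0, 0.942, -0.336, -0.002]
ft_force: [0.2, 0.0, -1.2]
finger_gap: 0.0254
```

```bash
cat >> st.py <<'E'
def wz(n,box):
    im,D=snapshot(n);hsv=cv2.cvtColor(im,cv2.COLOR_RGB2HSV);K,dd,e,M=cam(n)
    x0,x1,y0,y1=box
    red=((((hsv[...,0]<6)|(hsv[...,0]>174))&(hsv[...,1]>150)&(hsv[...,2]>50))).astype(np.uint8)
    red=cv2.erode(red,np.ones((3,3)))
    vv,uu=np.mgrid[y0:y1,x0:x1]; pts=cv2.undistortPoints(np.stack([uu.ravel(),vv.ravel()],1).astype(float)[:,None],K,dd)[:,0]
    P=e+(np.c_[pts,np.ones(len(pts))]@M.T)*D[y0:y1,x0:x1].reshape(-1,1)
    L=(P[:,:2]-c); a=L@u; b=L@[u[1],-u[0]]; rd=red[y0:y1,x0:x1].ravel()>0; ok=D[y0:y1,x0:x1].ravel()>0
    pl=ok&rd&(abs(a)<60)&(abs(b)<22)&(abs(P[:,2]-.083)<.015); fr=ok&~rd&(abs(a)<75)&(abs(b)>29)&(abs(b)<50)&(abs(P[:,2]-.089)<.008)
    save('last_%s.png'%n,im)
    print(n,'plate-frame mm %.2f (n %d) frame %.2f n %d'%(1e3*(np.mean(P[pl,2])-np.mean(P[fr,2])),pl.sum(),1e3*np.mean(P[fr,2]),fr.sum()))
wz('top',(200,370,190,310)); wz('scene',(280,410,170,280))
E
python3 st.py
```

```text
t 18.1 p [0.5315 0.1002 0.1507] F [ 0.2484  0.0358 -1.1597] M [-0.0222 -0.1059  0.0128] gap 0.0254
yaw -39.25 zdir [-0.004   0.0016 -1.    ] q6 0.788
levelling wx,wy 0.001263001366957191 0.0041518531894818595
tip s -26.0 across -2.1 depth 5.7 mm
top plate-frame mm nan (n 270) frame nan n 0
scene plate-frame mm nan (n 288) frame nan n 0
  return _methods._mean(a, axis=axis, dtype=dtype,
  ret = ret.dtype.type(ret / rcount)
```

```bash
sed -i "s/    print(n,'plate-frame.*/    print(n,'plate z mm %.2f (n %d)'%(1e3*np.mean(P[pl,2]),pl.sum()))/" st.py; python3 st.py | tail -3
```

```text
tip s -26.0 across -2.1 depth 5.7 mm
top plate z mm 84.87 (n 256)
scene plate z mm 84.92 (n 290)
```

The vertical force fell to the free-hanging value, the tip is 5.7 mm deep, and the plate is back at rest (84.9 mm), so the tip is in the port. I'll stop sliding and push down gently.

Call:
step_arm(deltas=[[0.0005,-0.0005,0,0.001,0.004,0],[0.0005,-0.0006,0.001,0,0,0],[0,0,0.0015,0,0,0],[0,0,0.002,0,0,0],[0,0,0.002,0,0,0],[0,0,0.002,0,0,0],[0,0,0.001,0,0,0],[0,0,0,0,0,0],[0,0,0,0,0,0],[0,0,0,0,0,0]])

```text
clock: 19.3
tcp_pos: [0.5329, 0.1004, 0.1401]
ee_rot: [0.0, 0.942, -0.336, -0.0]
ft_force: [-0.2, 0.5, -1.1]
finger_gap: 0.0256
```

```bash
python3 st.py
```

```text
t 19.3 p [0.5329 0.1004 0.1401] F [-0.2087  0.5216 -1.0776] M [-0.0544  0.0332 -0.0697] gap 0.0256
yaw -39.26 zdir [-0.0006 -0.0003 -1.    ] q6 0.791
levelling wx,wy 0.0006728185483224576 0.00028731567215846773
tip s -26.2 across -0.4 depth 16.3 mm
top plate z mm 84.78 (n 249)
scene plate z mm 85.11 (n 256)
```

Call:
step_arm(deltas=[[0.0002,-0.0003,0.001,0.0005,0,0],[0,0,0.002,0,0,0],[0,0,0.002,0,0,0],[0,0,0.002,0,0,0],[0,0,0.002,0,0,0],[0,0,0.002,0,0,0],[0,0,0.002,0,0,0],[0,0,0.002,0,0,0],[0,0,0.001,0,0,0],[0,0,0,0,0,0]])

```text
clock: 20.4
tcp_pos: [0.5334, 0.1004, 0.1227]
ee_rot: [-0.0, 0.942, -0.336, -0.0]
ft_force: [1.0, -0.1, -1.6]
finger_gap: 0.0254
```

```bash
python3 st.py
```

```text
t 20.4 p [0.5334 0.1004 0.1227] F [ 1.0132 -0.098  -1.5895] M [-0.0246  0.0238  0.0298] gap 0.0254
yaw -39.25 zdir [-0.      0.0001 -1.    ] q6 0.791
levelling wx,wy -5.646048648330758e-05 6.568220146783062e-05
tip s -26.2 across 0.1 depth 33.7 mm
top plate z mm 84.80 (n 242)
scene plate z mm 84.91 (n 207)
```

Call:
step_arm(deltas=[[0,0,0.001,0,0,0],[0,0,0.001,0,0,0],[0,0,0.001,0,0,0],[0,0,0.001,0,0,0],[0,0,0.001,0,0,0],[0,0,0.001,0,0,0],[0,0,0.0005,0,0,0],[0,0,0,0,0,0],[0,0,0,0,0,0],[0,0,0,0,0,0]])

```text
clock: 21.5
tcp_pos: [0.5335, 0.1005, 0.1161]
ee_rot: [-0.0, 0.942, -0.336, 0.0]
ft_force: [0.5, -0.0, -1.1]
finger_gap: 0.0257
```

```bash
python3 st.py
```

```text
t 21.5 p [0.5335 0.1005 0.1161] F [ 0.5456 -0.0182 -1.0644] M [ 0.0226  0.0386 -0.0226] gap 0.0257
yaw -39.25 zdir [ 0.0001  0.0001 -1.    ] q6 0.791
levelling wx,wy -0.00015097970499965087 -4.266861008311957e-05
tip s -26.2 across 0.2 depth 40.3 mm
top plate z mm 84.62 (n 231)
scene plate z mm 84.95 (n 182)
```

Close to home; going about 1.3 mm further to seat the collar.

Call:
step_arm(deltas=[[0,0,0.0005,0,0,0],[0,0,0.0005,0,0,0],[0,0,0.0005,0,0,0],[0,0,0,0,0,0],[0,0,0,0,0,0],[0,0,0,0,0,0],[0,0,0,0,0,0],[0,0,0,0,0,0],[0,0,0,0,0,0],[0,0,0,0,0,0]])

```text
clock: 22.6
tcp_pos: [0.5335, 0.1005, 0.1149]
ee_rot: [-0.0, 0.942, -0.336, 0.0]
ft_force: [0.0, 0.4, -0.2]
finger_gap: 0.0254
```

```bash
python3 st.py
```

```text
t 22.6 p [0.5335 0.1005 0.1149] F [ 0.0327  0.3681 -0.2107] M [-0.0167  0.0727 -0.0196] gap 0.0254
yaw -39.25 zdir [ 0.0002  0.0001 -1.    ] q6 0.791
levelling wx,wy -0.00017225448165199004 -5.32860716460069e-05
tip s -26.2 across 0.2 depth 41.5 mm
top plate z mm 83.60 (n 223)
scene plate z mm 83.83 (n 176)
```

The collar is seated: the plate has sunk about 1.3 mm and the force is roughly +1 N. Releasing.

Call:
step_arm(deltas=[[0,0,0,0,0,0],[0,0,0,0,0,0],[0,0,0,0,0,0],[0,0,0,0,0,0],[0,0,0,0,0,0],[0,0,0,0,0,0],[0,0,0,0,0,0],[0,0,0,0,0,0],[0,0,0,0,0,0],[0,0,0,0,0,0]], hand=1)

```text
clock: 23.7
tcp_pos: [0.5346, 0.1006, 0.1155]
ee_rot: [-0.001, 0.942, -0.336, 0.001]
ft_force: [0.2, -0.0, -0.4]
finger_gap: 0.0853
```

```bash
python3 st.py
```

```text
t 23.7 p [0.5346 0.1006 0.1155] F [ 0.2125 -0.0001 -0.3819] M [ 0.0142  0.0222 -0.0566] gap 0.0853
yaw -39.25 zdir [ 0.0026  0.0004 -1.    ] q6 0.791
levelling wx,wy -0.0019317974025661409 -0.0018056357211074497
tip s -26.2 across 1.5 depth 40.9 mm
top plate z mm 82.86 (n 214)
scene plate z mm 83.13 (n 140)
```

Call:
step_arm(deltas=[[0,0,-0.005,0,0,0],[0,0,-0.01,0,0,0],[0,0,-0.015,0,0,0],[0,0,-0.02,0,0,0],[0,0,-0.02,0,0,0],[0,0,-0.02,0,0,0],[0,0,-0.02,0,0,0],[0,0,-0.02,0,0,0],[0,0,-0.01,0,0,0],[0,0,0,0,0,0]])

```text
clock: 24.8
tcp_pos: [0.5347, 0.1006, 0.2676]
ee_rot: [-0.002, 0.942, -0.336, 0.003]
ft_force: [0.4, -0.6, -0.1]
finger_gap: 0.0854
```

```bash
python3 st.py
python3 - <<'E'
from h import *
im,D=snapshot('wrist');save('w3.png',im); np.set_printoptions(precision=4,suppress=True)
for d in pinpoint('wrist','probe_grip')[:2]: print(d['p'],d['position'],onz('wrist',d['position'],.117))
s=cv2.resize(cv2.imread('pics/last_scene.png')[120:300,240:480],(720,540),interpolation=2)
w=cv2.resize(im[:,:,::-1],(480,360)); 
cv2.imwrite('pics/fin.png',np.hstack([cv2.resize(s,(400,300)),cv2.resize(w,(400,300))]))
E
```

```text
t 24.8 p [0.5347 0.1006 0.2676] F [ 0.4431 -0.6339 -0.1158] M [ 0.013  -0.0186 -0.0539] gap 0.0854
yaw -39.25 zdir [ 0.0073  0.0008 -1.    ] q6 0.791
levelling wx,wy -0.005244145360763369 -0.005088713443839408
tip s -26.3 across 1.9 depth -111.2 mm
top plate z mm 83.11 (n 276)
scene plate z mm 83.36 (n 194)
0.74 [321.9, 235.5] [0.5288 0.0996 0.117 ]
```

View pics/fin.png

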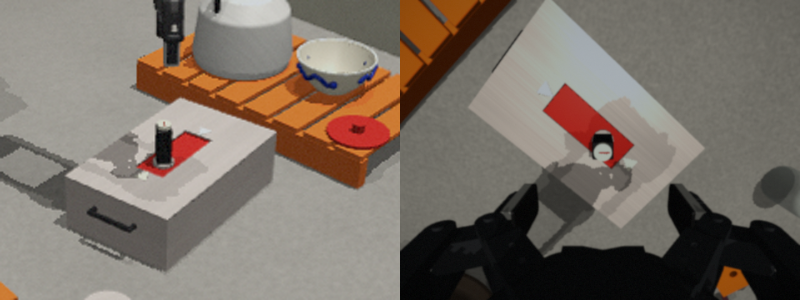

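The probe stands upright in the port at (165,150) in the left panel. Its collar is on the plate, the gripper is clear, and the kettle and bowl are in place.

```bash
python3 -c "
from bench import *
print(hand_in())"
```

```text
the job is handed in; nothing more can be done
None
```

The probe is home in the hidden port, standing upright with its collar on the plate and the gripper well clear. I handed the job in at about 25 s of robot time; it reports no verdict.

- **Probe:** I took the small black probe out of the orange stand. The pink, yellow and large black ones were left alone.
- **Search:** I set the tip down about 10 mm inside the near pointer, on the robot's right. I slid it along the line under 2 to 3 mm of plate travel (about 2 N) without lifting.
- **Drop into the port:** It went in about 26 mm short of the window's centre. There the force fell back to the free-hanging value, the tip was 5.7 mm deep, and the plate had risen to its rest height.
- **Pushing home:** I pushed down gently until the collar pressed the plate about 1.3 mm, then let go and retreated 150 mm straight up.

**Last checks:**
- **Plate:** it reads about 1.8 mm down under the standing probe, slightly more than the roughly 1.3 mm at most that the probe's weight should give. I put that down to depth noise.
- **Bystanders:** the kettle and bowl look undisturbed in the last picture. The strainer and jar were outside that view and I did not check them at the end, though nothing passed near them.
- **Force noise:** the force readings varied by about 0.6 N. One dip at 36 mm from the centre looked like the port but was not, which the next step showed.

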